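# Free the mixing bowl and bring the spatula into it

## Task

Someone has parked a bottle in the rubber mixing bowl: take it out and stand it upright on the free table top beside the bowl. Then draw the mixing spatula out of the leaning tool stand and bring it over to the bowl. Finish while still holding the spatula in the gripper, upright with its blade pointing down, the end of the blade below the rim inside the bowl near its middle but touching neither the bowl nor anything else, and leave the bowl, the glass rod in the stand and the other things where they are.

Things in the scene. Friction and masses are not known exactly. Their poses are not given: they have to be found in the camera images.
- bottle: Closed plastic bottle, 85 mm tall, 0.08 kg: body 40 mm across up to 65 mm, screw cap 33 mm across above that. It starts upright in the bowl, on the bowl's inner floor (6 mm above the table), so that 31 mm of it stick out above the rim. Origin at the centre of its underside, z along its axis to the cap.
- bowl: Blue rubber mixing bowl, stiff, loose, 0.25 kg, 60 mm tall, 118 mm across the rim (inside 108 mm), inner floor 6 mm up and about 56 mm across, flaring evenly to the rim. Origin at the centre of its underside, z up. To its right: a fixed dental articulator (near x 0.60, y -0.52, 110 mm tall) and a tape roll (0.43, -0.46). The wall behind the table is at x = 0.77.
- spatula: Mixing spatula, 189 mm, 0.04 kg: round black handle 12 mm thick (y 0 to +94 mm), flat steel blade 12 x 2 mm (y -94 to 0). Origin at mid-length on the underside; y runs from blade to handle, z is the blade's normal, the axis lies at z = 6 mm. It starts blade down, loose in one of the stand's two sockets (which one varies), leaning about 41 degrees from upright; about 74 mm of handle stick out.
- blade_tip (a point): Free end of the spatula's blade, on the tool's axis.
- handle_end (a point): Free end of the spatula's handle, on the tool's axis.
- stand: Fixed tool stand: white plate 8 mm thick (x -65 to +105 mm, y -75 to +75 mm) with two square aluminium sockets at y = +32 and -32 mm, 22 mm wide outside, 16 mm inside, 115 mm deep, leaning 41 degrees from upright towards +x; tools come out by a straight pull of 115 mm along them. Mouths up to 115 mm, tool ends up to 165 mm high and 95 mm out in +x. Origin on the plate's underside, z up.
- rod: Glass stirring rod, 7 mm thick and 170 mm long, thinner than the spatula's handle, in the other socket of the stand; it stays there. Origin at mid-length on the underside, y along the rod (+y is the free end).
- jar_a: Bystander: clear powder jar with a white screw lid, 58 mm across, 66 mm tall, at the back of the table. Origin at the centre of its underside. Left of it a drawer cabinet, 210 mm tall, fills x 0.40 to 0.65, y 0.21 to 0.50.
- jar_b: Bystander: smaller powder jar with a white screw lid, 50 mm across, 56 mm tall, at the back of the table. Origin at the centre of its underside.
- dark_cap_bottle: Bystander: small bottle with a dark cap, 34 mm across, 60 mm tall, at the back of the table. Origin at the centre of its underside.

How it is judged:
By the outcome, as a careful person would: the job done as asked, in the order asked, and still so for the second after the job is handed in, while the arm keeps its last pose, push and grip.
It also fails if it takes over 61 s, if anything falls off the work surface, if the arm or the gripper's body presses on something with over 40 N, if the wrist force passes 120 N, or if a joint passes its speed limit or range.

## Robot

A 6-joint arm with a two-finger parallel gripper is mounted at the origin on the work surface; the furniture and walls round the work are solid. World frame = base frame: x ahead of the robot, y to its left, z up, the work surface at z = 0. Lengths are in m, angles in rad, forces in N, time in s.
With the tool pointing down it reaches from about 0.3 to 0.775 m from the base axis. Payload 14.6 kg.
Tool frame: the origin (TCP) lies at the very end of the fingers, on their centre line; the grasp point (between the pads) lies ctrl.grasp_offset behind it (ctrl.grasp_offset is the distance from the TCP to the grasp point, in m); z points along the fingers, y is the line along which they close (so a half turn about z gives the same grasp; the last joint's range is limited). The gripper opens to 94 mm and grips with 3 to 60 N. Pads are 16 mm wide; open, the fingers measure 119 mm over their backs; the gripper's body (75 mm by 177 mm) begins 78 mm behind the grasp point.
Start: joints at [1.095, 0.3, 1.521, -0, 1.321, -0.067], TCP at [0.219, 0.505, 0.205] pointing down, gripper open.
Joint ranges: [-3.03, 3.03], [-0.79, 2.21], [0.23, 2.52], [-1.04, 4.18], [0, 3.07], [-2.55, 2.55]. Speed limits (rad/s): [2.22, 2.22, 2.57, 3.14, 3.14, 3.14].

## Interface

Orientations are given as a unit quaternion [w, x, y, z].
In Python, from rig import ctrl, solve_ik, optics, order gives the robot as it stands. Calls block until the motion is done:
- ctrl.move_pose(position, orientation): joint-space move of the TCP to a pose.
- ctrl.movel(position, orientation=None, feed=0.15): straight line of the TCP; orientation=None keeps the orientation; feed is the mean speed in m/s.
- ctrl.move_joints(angles): joint-space move.
- ctrl.move_gripper(opening, strength=None): finger opening in m; strength is the grip in N (None keeps the last); returns when the fingers have stopped.
- ctrl.sleep(seconds).
- solve_ik(position, orientation): joint angles nearest the present ones, or None.
- ctrl.get_state(): the state.
- optics.snapshot(name): name is "scene" or "top"; returns the picture (384x512x3 uint8, blue, green, red); there is no depth.
- optics.camera_params(name): a dict with "camera_matrix" (3x3 intrinsics, pixels), "world_to_cam" (4x4, takes a point from world to camera coordinates). Camera axes: x right, y down, z forward; pixel columns grow to the right and rows downward; lengths in m; the calibration is good to about 2 mm. A picture is of the moment at which its call begins. camera_params takes no time and is no camera call.
A pose or a line that the arm cannot do raises ctrl.IKError and nothing moves.
- order.sign_off(): hands the job in; it is judged then, once.
The state is a dict: "time_s": time; "joint_pos": joint angles; "qd": joint speeds; "tau": joint torques, N m; "position": TCP position; "tcp_rot": TCP orientation; "ft_force": force on the tool from outside, world axes, zero at the start; "moment": the same for the moment, N m; "gripper_width": finger opening in m; "gripper_force": force on a finger pad.
Only numpy, scipy, OpenCV 4.12 (cv2) and the standard library are available. Lean on these libraries where they do the work, as an engineer would, in place of code of your own. Each camera call takes 0.05 s, during which the arm holds its last target. There are 200 camera calls.

## Working session

There is one attempt and no reset: what is moved stays moved. The work goes in short steps, each a Python script; the robot and the scene stay as the last script left them, time stands still between calls to the robot, and variables do not carry over. Pictures are saved under pics/ and viewed, at most 10 in all, crops included, and the job is handed in when it is done.

```bash
mkdir -p pics; ls
python3 - <<'E'
from rig import ctrl,optics
import cv2,numpy as np
for n in("scene","top"):
    cv2.imwrite(f"pics/{n}0.png",optics.snapshot(n))
    p=optics.camera_params(n);print(n,np.round(p["camera_matrix"],1).tolist(),np.round(p["world_to_cam"],4).tolist())
s=ctrl.get_state();print(s,ctrl.grasp_offset)
E
```

```text
pics
scene [[437.8, 0.0, 255.9], [0.0, 437.8, 194.6], [0.0, 0.0, 1.0]] [[-0.8798, -0.4753, 0.0035, 0.463], [-0.3385, 0.6214, -0.7065, 0.3198], [0.3337, -0.6228, -0.7077, 0.8337], [0.0, 0.0, 0.0, 1.0]]
top [[433.4, 0.0, 248.0], [0.0, 433.4, 189.3], [0.0, 0.0, 1.0]] [[-0.0197, -0.9993, -0.0322, -0.0652], [-0.9857, 0.0248, -0.1666, 0.5641], [0.1673, 0.0285, -0.9855, 1.0634], [0.0, 0.0, 0.0, 1.0]]
{'time_s': 0.1, 'joint_pos': array([ 1.09538617e+00,  3.00446672e-01,  1.52154671e+00,  4.69859029e-06,
        1.32069884e+00, -6.66134207e-02]), 'qd': array([ 0.00046231, -0.00235429, -0.00164702, -0.00025531,  0.00217282,
        0.00197369]), 'tau': array([ 2.58315478e-03, -5.32648551e+01, -3.53277934e+01,  7.10381521e-02,
        2.35414901e-02, -7.77855485e-05]), 'position': array([0.21852263, 0.50445535, 0.20491427]), 'tcp_rot': array([-1.49373058e-04,  2.02978630e-01,  9.79183013e-01, -5.29106204e-04]), 'ft_force': array([-0.54862992, -0.33513426,  0.0381881 ]), 'moment': array([ 0.0180222 ,  0.07624497, -0.04996524]), 'gripper_force': 0.0, 'gripper_width': 0.09400672888651332} 0.0188
```

View pics/scene0.png

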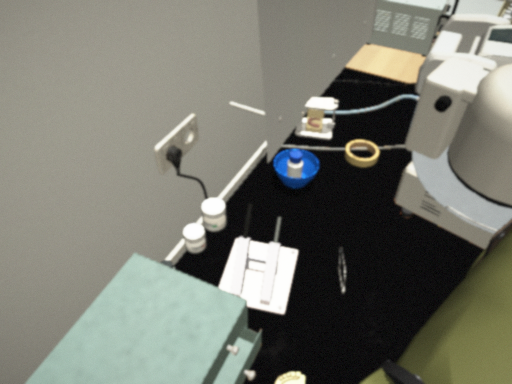

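View pics/top0.png

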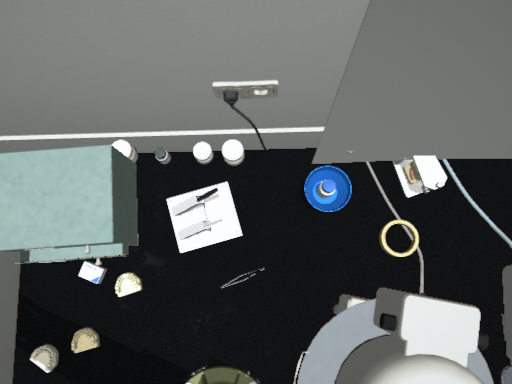

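The scene view shows the bowl with the bottle at about (296,167) and the stand at about (260,275). In the top view the bowl is at (328,189) and the stand at (205,216), with a black handle near (207,195) and the rod near (208,225). Next I'll zoom in on both.

```bash
cat > h.py <<'E'
import numpy as np,cv2
from rig import ctrl,optics,solve_ik,order
P={n:optics.camera_params(n) for n in("scene","top")}
def ray(n,uv):
    K,T=np.array(P[n]["camera_matrix"]),np.array(P[n]["world_to_cam"])
    d=T[:3,:3].T@np.linalg.solve(K,[uv[0],uv[1],1]);return -T[:3,:3].T@T[:3,3],d/np.linalg.norm(d)
def plane(n,uv,z):
    c,d=ray(n,uv);return c+d*(z-c[2])/d[2]
def tri(uvs,uvt):
    A=np.zeros((3,3));b=np.zeros(3)
    for n,uv in(("scene",uvs),("top",uvt)):
        c,d=ray(n,uv);M=np.eye(3)-np.outer(d,d);A+=M;b+=M@c
    return np.linalg.solve(A,b)
def proj(n,p):
    K,T=np.array(P[n]["camera_matrix"]),np.array(P[n]["world_to_cam"])
    q=K@(T[:3,:3]@np.array(p)+T[:3,3]);return q[:2]/q[2]
E
python3 - <<'E'
from h import *
a=cv2.imread("pics/top0.png");s=cv2.imread("pics/scene0.png")
A=cv2.resize(a[175:260,155:255],(400,340),interpolation=cv2.INTER_CUBIC)
B=cv2.resize(s[195:320,210:310],(400,500),interpolation=cv2.INTER_CUBIC)
o=np.zeros((500,800,3),np.uint8);o[:340,:400]=A;o[:,400:]=B
cv2.imwrite("pics/z0.png",o)
for n,i in(("top",a),("scene",s)):
    h=cv2.cvtColor(i,cv2.COLOR_BGR2HSV)
    m=cv2.inRange(h,(100,120,40),(130,255,255))
    for c in cv2.findContours(m,cv2.RETR_EXTERNAL,cv2.CHAIN_APPROX_NONE)[0]:
        if cv2.contourArea(c)>30: 
            e=cv2.fitEllipse(cv2.convexHull(c));print(n,"blue",cv2.boundingRect(c),e,plane(n,e[0],.06))
    m=cv2.inRange(h,(0,0,150),(180,70,255))
    for c in cv2.findContours(m,cv2.RETR_EXTERNAL,cv2.CHAIN_APPROX_NONE)[0]:
        x,y,w,hh=cv2.boundingRect(c)
        if 80<cv2.contourArea(c)<9000: print(n,"white",(x,y,w,hh),cv2.contourArea(c),cv2.boxPoints(cv2.minAreaRect(c)).round(1).tolist())
E
```

```text
top blue (304, 165, 48, 47) ((327.6619873046875, 188.19775390625), (47.16014099121094, 48.717987060546875), 117.31157684326172) [ 0.55789963 -0.27868054  0.06      ]
top white (30, 349, 21, 24) 278.5 [[28.100000381469727, 358.6000061035156], [38.5, 344.6000061035156], [57.900001525878906, 359.20001220703125], [47.400001525878906, 373.1000061035156]]
top white (71, 330, 27, 23) 356.0 [[67.0, 334.1000061035156], [93.0999984741211, 326.70001220703125], [98.5999984741211, 346.1000061035156], [72.5999984741211, 353.5]]
top white (298, 298, 91, 86) 3448.0 [[279.29998779296875, 362.3999938964844], [362.70001220703125, 286.6000061035156], [397.29998779296875, 324.6000061035156], [313.79998779296875, 400.3999938964844]]
top white (372, 295, 121, 89) 6503.5 [[372.0, 295.0], [492.0, 295.0], [492.0, 383.0], [372.0, 383.0]]
top white (115, 273, 26, 24) 420.0 [[110.30000305175781, 277.8999938964844], [135.5, 269.5], [142.0, 289.0], [116.80000305175781, 297.3999938964844]]
top white (78, 258, 26, 24) 312.5 [[74.0, 265.70001220703125], [97.30000305175781, 255.6999969482422], [105.5, 274.799987792968
[... 3081 characters left out ...]
0001220703125, 36.20000076293945], [413.6000061035156, 20.600000381469727], [427.5, 24.100000381469727], [423.6000061035156, 39.599998474121094]]
scene white (392, 14, 18, 21) 211.5 [[391.1000061035156, 31.899999618530273], [396.6000061035156, 11.699999809265137], [410.1000061035156, 15.399999618530273], [404.6000061035156, 35.5]]
scene white (375, 10, 16, 22) 211.0 [[374.0, 29.600000381469727], [377.1000061035156, 9.100000381469727], [390.1000061035156, 11.100000381469727], [387.0, 31.600000381469727]]
scene white (424, 0, 88, 133) 5929.5 [[424.0, 0.0], [511.0, 0.0], [511.0, 132.0], [424.0, 132.0]]
scene white (385, 0, 70, 15) 370.0 [[385.0, 0.0], [454.0, 0.0], [454.0, 14.0], [385.0, 14.0]]
```

View pics/z0.png

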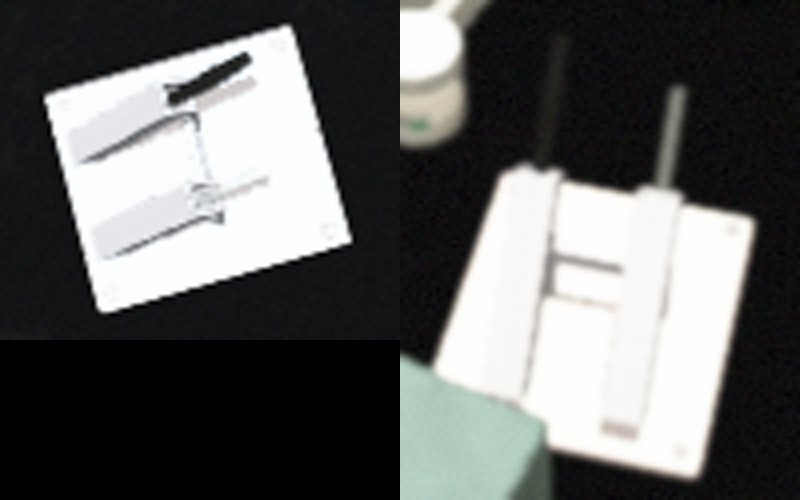

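The left panel (top view) shows the plate corners at about (166,199), (227.5,181), (242.5,235) and (180,253). The black spatula handle is in the upper socket, with its mouth at about (197,199) and its end at (217.5,189). In the scene view the handle runs from (245,236) to (250,204.5), and the rod is in the other socket.

Run:
```python
from h import *
a=cv2.imread("pics/top0.png");s=cv2.imread("pics/scene0.png")
o=np.zeros((480,800,3),np.uint8)
o[:,:400]=cv2.resize(a[160:220,303:353],(400,480),interpolation=cv2.INTER_CUBIC)
o[:,400:]=cv2.resize(s[140:200,270:320],(400,480),interpolation=cv2.INTER_CUBIC)
cv2.imwrite("pics/z1.png",o)
h=cv2.cvtColor(a,cv2.COLOR_BGR2HSV)
m=cv2.inRange(h,(0,0,120),(180,80,255));m=cv2.morphologyEx(m,cv2.MORPH_CLOSE,np.ones((9,9)))
c=[c for c in cv2.findContours(m,0,1)[0] if cv2.pointPolygonTest(c,(200,230),False)>0][0]
b=cv2.boxPoints(cv2.minAreaRect(c));c4=np.array([plane("top",p,.008) for p in b]);print(b.round(1).tolist(),c4.round(4).tolist())
cen=c4.mean(0);e=c4[[1,2]]-c4[[0,3]];print(np.linalg.norm(c4-np.roll(c4,1,0),axis=1))
# x axis: along image right
i=np.argmin([abs(np.linalg.norm(c4[k]-c4[(k+1)%4])-.17) for k in range(4)])
d=c4[(i+1)%4]-c4[i];d[2]=0;d/=np.linalg.norm(d); d*=-np.sign(d[1])
y=np.array([-d[1],d[0],0]);O=cen-.02*d;O[2]=0
L=np.sin(np.radians(41))*d+np.array([0,0,np.cos(np.radians(41))])
print("stand O",O,"x",d,"y",y,"L",L)
E_=tri((249.7,204.2),(217.2,189.2));M=tri((244.7,236),(197.2,199.5));v=E_-M
print("handle end",E_,"mouth",M,np.linalg.norm(v),v/np.linalg.norm(v),"in stand:",(E_-O)@d,(E_-O)@y)
print("expected end",O+.095*d+.032*y+[0,0,.165], [proj(n,O+.095*d+.032*y+[0,0,.162]) for n in P])
```

```text
[[163.8000030517578, 198.5], [227.1999969482422, 180.39999389648438], [242.89999389648438, 235.1999969482422], [179.5, 253.3000030517578]] [[0.5499, 0.1473, 0.008], [0.5945, -0.022, 0.008], [0.4482, -0.0612, 0.008], [0.4048, 0.1045, 0.008]]
[0.15119503 0.17510168 0.15146989 0.17122888]
stand O [0.49427826 0.0615082  0.        ] x [ 0.25294288 -0.96748121 -0.        ] y [0.96748121 0.25294288 0.        ] L [ 0.16594546 -0.63472479  0.75470958]
handle end [ 0.54648324 -0.00966489  0.15390421] mouth [0.52942938 0.04255227 0.11552652] 0.06700979401609758 [ 0.25449805 -0.77924662  0.5727176 ] in stand: 0.08206350227056075 0.032504616674456185
expected end [ 0.54926723 -0.02230834  0.165     ] [array([251.56417602, 197.26584957]), array([222.28367935, 187.16466146])]
```

View pics/z1.png

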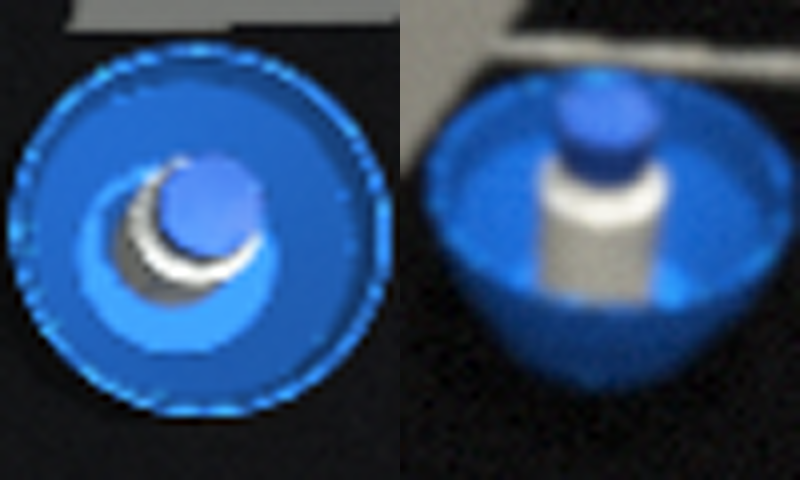

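The zoom shows the cap top centred at about (328.8,185.2) in the top view and (295.8,152.1) in the scene view. The bottle stands slightly off-centre in the bowl.

```bash
cat >> h.py <<'E'
from scipy.spatial.transform import Rotation as R
def quat(z,y):  # tool z and closing direction
    z=np.array(z,float);z/=np.linalg.norm(z);y=np.array(y,float);y-=z*(y@z);y/=np.linalg.norm(y)
    q=R.from_matrix(np.c_[np.cross(y,z),y,z]).as_quat();return q[[3,0,1,2]]
def down(yaw): return quat([0,0,-1],[np.cos(yaw),np.sin(yaw),0])
E
python3 - <<'E'
from h import *
print(plane("top",(328.8,185.2),.091),plane("scene",(295.8,152.1),.091),tri((295.8,152.1),(328.8,185.2)))
print("floor",plane("top",(303-.4+180/8,160-.4+258/8),.006))
print(R.from_quat(ctrl.get_state()["tcp_rot"][[1,2,3,0]]).as_matrix().round(2).tolist())
p=[.558,-.278,.2]
for y in np.arange(0,np.pi*2,np.pi/6):
    q=solve_ik(p,down(y));print(round(y,2),None if q is None else np.round(q,2))
print(solve_ik([.2185,.5045,.4],ctrl.get_state()["tcp_rot"]))
# spatula candidates
L=np.array([.166,-.635,.755]);yS=np.array([.967,.253,0]);E_=np.array([.5483,-.0179,.161])
for nm,c in(("inplane",np.cross(L,yS)),("across",yS)):
  for s in(1,-1):
    for k in(.15,.054,-.08):
        q=solve_ik(E_-L*(.054-(.054-k)),quat(-L,s*c));print(nm,s,k,None if q is None else np.round(q,2))
E
```

```text
[ 0.56006067 -0.27696058  0.091     ] [ 0.56173541 -0.2821471   0.091     ] [ 0.55923114 -0.27608041  0.0963455 ]
floor [ 0.55736142 -0.27993833  0.006     ]
[[-0.92, 0.4, -0.0], [0.4, 0.92, -0.0], [0.0, -0.0, -1.0]]
0.0 [-0.52  0.47  1.3  -0.    1.37 -0.52]
0.52 [-0.52  0.47  1.3  -0.    1.37 -1.04]
1.05 [-0.52  0.47  1.3  -0.    1.37 -1.57]
1.57 [-0.52  0.47  1.3  -0.    1.37 -2.09]
2.09 None
2.62 None
3.14 None
3.67 [-0.52  0.47  1.3  -0.    1.37  2.1 ]
4.19 [-0.52  0.47  1.3  -0.    1.37  1.57]
4.71 [-0.52  0.47  1.3  -0.    1.37  1.05]
5.24 [-0.52  0.47  1.3  -0.    1.37  0.53]
5.76 [-0.52  0.47  1.3  -0.    1.37  0.  ]
[ 1.09546006e+00  2.40549632e-01  1.15566949e+00  4.70609189e-06
  1.74647310e+00 -6.65375435e-02]
inplane 1 0.15 [-0.23  0.63  1.61  0.64  1.34 -2.35]
inplane 1 0.054 [-0.32  0.58  1.5   0.58  1.52 -2.32]
inplane 1 -0.08 [-0.43  0.57  1.26  0.54  1.79 -2.27]
inplane -1 0.15 [-0.23  0.63  1.61  0.64  1.34  0.79]
inplane -1 0.054 [-0.32  0.58  1.5   0.58  1.52  0.83]
inplane -1 -0.08 [-0.43  0.57  1.26  0.54  1.79  0.87]
across 1 0.15 [-0.23  0.63  1.61  0.64  1.34 -0.78]
across 1 0.054 [-0.32  0.58  1.5   0.58  1.52 -0.75]
across 1 -0.08 [-0.43  0.57  1.26  0.54  1.79 -0.7 ]
across -1 0.15 [-0.23  0.63  1.61  0.64  1.34  2.36]
across -1 0.054 [-0.32  0.58  1.5   0.58  1.52  2.4 ]
across -1 -0.08 [-0.43  0.57  1.26  0.54  1.79  2.44]
```

Run:
```python
from h import *
q=down(-.52);b=np.array([.5605,-.279])
s=ctrl.get_state();ctrl.movel([.2185,.5045,.40],feed=.3)
ctrl.move_gripper(.062,15)
ctrl.move_pose([*b,.30],q);ctrl.movel([*b,.12],feed=.2);ctrl.movel([*b,.0615],feed=.08)
ctrl.move_gripper(.0,15);s=ctrl.get_state();print(s["gripper_width"],s["gripper_force"],s["ft_force"])
ctrl.movel([*b,.19],feed=.1)
t=[.42,-.24];ctrl.movel([*t,.19],feed=.2)
s=ctrl.get_state();print(s["time_s"],s["gripper_width"],s["gripper_force"],s["ft_force"])
cv2.imwrite("pics/s1.png",np.hstack([optics.snapshot("scene")[60:320,180:480],optics.snapshot("top")[120:380,180:480]]))
```

```text
0.03906510985774512 14.99392256140709 [0.29490821 0.47499077 1.92115635]
9.3167 0.03950450992600618 14.9815334379673 [ 0.66954305  0.12984473 -1.30153294]
```

View pics/s1.png

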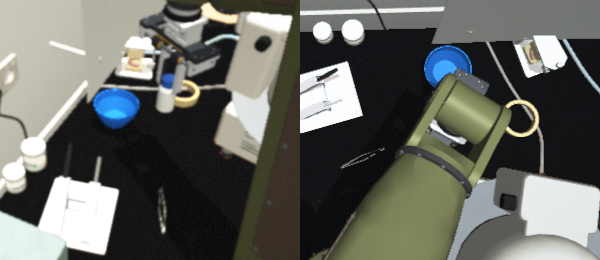

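The bottle hangs upright in the gripper, at crop (165,93), and the bowl is empty at crop (116,108). The width of 39 mm means the pads have hold of the body. I'll lower it and release.

Run:
```python
from h import *
t=[.42,-.24]
ctrl.movel([*t,.059],feed=.12);ctrl.sleep(.2);f0=ctrl.get_state()["ft_force"][2]
z=.059
for i in range(9):
    z-=.0007;ctrl.movel([*t,z],feed=.02);f=ctrl.get_state()["ft_force"][2]
    if abs(f-f0)>1.5: break
print(z,f0,f)
ctrl.move_gripper(.065);ctrl.movel([*t,.2],feed=.15)
ctrl.move_pose([.40,.0,.33],down(0));s=ctrl.get_state();print(s["time_s"],s["position"])
S,T=optics.snapshot("scene"),optics.snapshot("top")
cv2.imwrite("pics/scene2.png",S);cv2.imwrite("pics/top2.png",T)
cv2.imwrite("pics/s2.png",np.hstack([S[60:360,180:480],T[120:380,150:450][:260].copy() if 0 else cv2.copyMakeBorder(T[120:380,150:450],0,40,0,0,0)]))
```

```text
0.0555 -1.2070937789985465 6.650080403951165
14.8833 [ 0.40008658 -0.00056047  0.32916263]
```

View pics/s2.png

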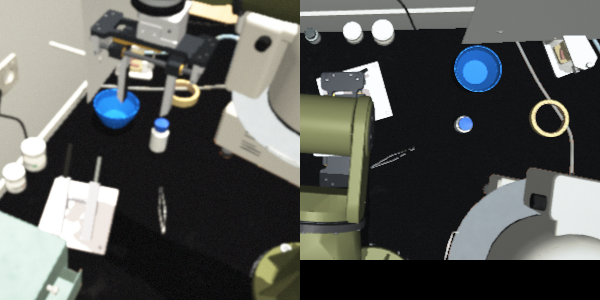

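The bottle now stands upright beside the bowl, at crop (160,135) in the scene view and (463,124) in the top view. The bowl is empty and hasn't moved. Next I'll refine the handle axis and the bowl centre.

Run:
```python
from h import *
a=cv2.imread("pics/top0.png");s=cv2.imread("pics/scene0.png");t2=cv2.imread("pics/top2.png")
m=cv2.inRange(cv2.cvtColor(t2,cv2.COLOR_BGR2HSV),(95,120,40),(130,255,255))
for c in cv2.findContours(m,0,1)[0]:
    if cv2.contourArea(c)>50:
        e=cv2.fitEllipse(cv2.convexHull(c));print("blue",e,plane("top",e[0],.06),plane("top",e[0],.085))
g=a.max(2);sub=(g<90).astype(np.uint8);M=np.zeros_like(sub);M[185:203,194:222]=1
n,l,st,ce=cv2.connectedComponentsWithStats(sub*M);k=1+st[1:,4].argmax();ys,xs=np.nonzero(l==k)
mu=np.array([xs.mean(),ys.mean()]);u=np.linalg.svd(np.c_[xs,ys]-mu,full_matrices=False)[2][0];u*=np.sign(u[0]);r=(np.c_[xs,ys]-mu)@u
print("top handle",st[k],mu,u,mu+u*r.min(),mu+u*r.max())
gs=cv2.GaussianBlur(s,(3,3),0).astype(int).sum(2)
for r_ in range(192,240,4): print(r_,gs[r_,240:262].tolist())
O=np.array([.4943,.0615,0]);d=np.array([.2529,-.9675,0]);y=np.array([.9675,.2529,0])
L=.656*d+np.array([0,0,.7547])
E_=O+.0905*d+.032*y+[0,0,.161]
for k in(0,.037,.074):print(k,E_-k*L,proj("top",E_-k*L),proj("scene",E_-k*L))
```

```text
blue ((315.46240234375, 243.0065460205078), (12.25194263458252, 14.12992000579834), 70.41307830810547) [ 0.42177269 -0.24192463  0.06      ] [ 0.42073313 -0.23885736  0.085     ]
blue ((327.6619873046875, 188.19775390625), (47.16014099121094, 48.717987060546875), 117.31157684326172) [ 0.55789963 -0.27868054  0.06      ] [ 0.55370857 -0.27476233  0.085     ]
top handle [197 188  20  13  73] [206.50684932 194.47945205] [ 0.87939133 -0.47609967] [196.8435945  199.71110746] [216.56098256 189.03617631]
192 [37, 35, 34, 39, 40, 41, 38, 37, 42, 41, 37, 38, 41, 41, 42, 47, 47, 44, 41, 43, 47, 45]
196 [42, 45, 46, 47, 45, 42, 43, 42, 37, 36, 38, 41, 42, 40, 39, 42, 45, 42, 38, 40, 41, 43]
200 [34, 35, 36, 34, 40, 45, 44, 43, 43, 44, 39, 37, 40, 37, 39, 46, 48, 48, 45, 42, 40, 40]
204 [44, 45, 45, 44, 42, 42, 49, 57, 70, 81, 84, 75, 61, 48, 41, 40, 41, 44, 45, 40, 42, 46]
208 [41, 43, 41, 43, 44, 45, 54, 71, 87, 98, 95, 78, 58, 50, 46, 44, 44, 43, 40, 39, 36, 34]
212 [40, 40, 38, 38, 42, 48, 61, 82, 100, 97, 79, 59, 43, 36, 39, 42, 38, 38, 45, 44, 37, 36]
216 [45, 42, 41, 45, 54, 64, 79, 94, 101, 94, 80, 64, 49, 39, 38, 37, 36, 40, 45, 49, 47, 41]
220 [45, 46, 46, 45, 52, 71, 87, 94, 90, 77, 63, 55, 47, 43, 45, 44, 43, 44, 47, 47, 41, 39]
224 [45, 45, 44, 52, 65, 79, 87, 86, 80, 67, 54, 48, 43, 41, 45, 45, 42, 40, 38, 39, 40, 42]
228 [46, 45, 47, 55, 74, 88, 92, 86, 71, 54, 45, 44, 43, 44, 48, 48, 45, 42, 40, 45, 48, 47]
232 [45, 49, 57, 69, 83, 91, 91, 79, 57, 44, 42, 44, 45, 41, 39, 39, 46, 49, 46, 43, 43, 43]
236 [395, 412, 370, 284, 201, 160, 169, 197, 203, 175, 127, 81, 54, 44, 43, 44, 44, 44, 44, 45, 44, 39]
0 [ 0.54814745 -0.01796595  0.161     ] [220.44249408 187.76633305] [251.03444772 199.08550183]
0.037 [0.54200906 0.00551721 0.1330761 ] [211.66345603 192.58749861] [248.25344933 216.44962732]
0.074 [0.53587067 0.02900037 0.1051522 ] [203.33849447 197.15929996] [245.49111424 233.69722196]
```

Run:
```python
from h import *
L=np.array([.1659,-.6347,.7547]);L/=np.linalg.norm(L);yS=np.array([.9675,.2529,0])
E_=tri((249.6,203.0),(217.2,188.7));print(E_)
E_=np.array([.5465,-.0113,.1537])
q=quat(-L,-np.cross(L,yS))
ctrl.move_gripper(.05,25)
ctrl.move_pose(E_+.10*L,q);ctrl.movel(E_+.02*L,feed=.15);ctrl.movel(E_-.046*L,feed=.08)
print(ctrl.get_state()["ft_force"])
ctrl.move_gripper(0,25);s=ctrl.get_state();print(s["gripper_width"],s["gripper_force"],s["ft_force"],s["moment"])
ctrl.movel(E_-.026*L,feed=.05);s=ctrl.get_state();print(s["time_s"],s["gripper_width"],s["ft_force"])
S,T=optics.snapshot("scene"),optics.snapshot("top")
cv2.imwrite("pics/s3.png",np.hstack([cv2.resize(S[130:330,190:340],(450,600)),cv2.resize(T[140:340,150:266],(350,600))]))
```

```text
[ 0.54701811 -0.01001935  0.15696894]
[-0.29494961  0.8651168  -0.70218772]
0.013700730066780301 24.854173064231873 [-4.25873765 10.68772375  9.73878496] [3.12375193 1.07565211 0.05499594]
19.25 0.013229805673519151 [-1.81857487  5.50966415 12.48096524]
```

View pics/s3.png

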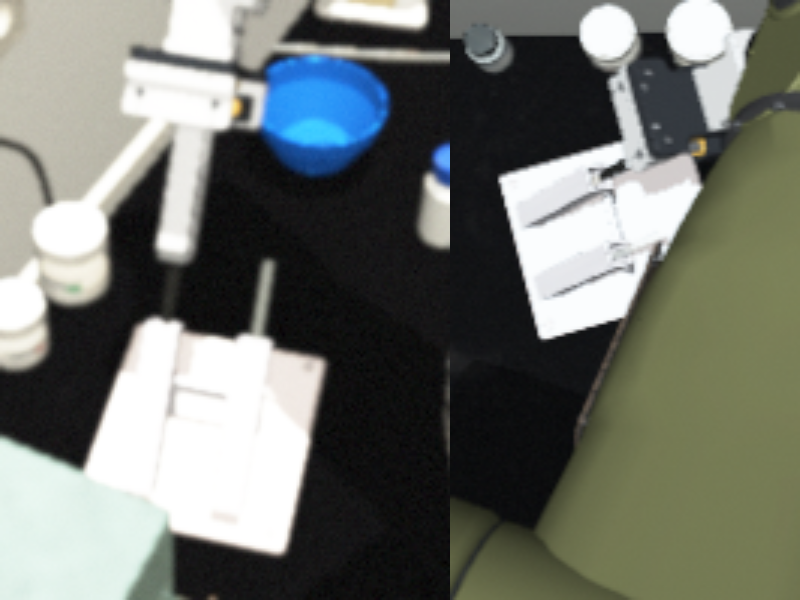

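The gripper holds the handle and it is coming out, showing at about crop (172,290). The rod is still in its socket. The socket is pushing upward with about 12 N, so I'll shift slightly along the normal while pulling.

Run:
```python
from h import *
L=np.array([.1659,-.6347,.7547]);L/=np.linalg.norm(L);yS=np.array([.9675,.2529,0])
n=np.cross(L,yS);n*=np.sign(n[2])
E_=np.array([.5465,-.0113,.1537]);off=0
for k in (.0,.025,.05,.075,.1):
    f=ctrl.get_state()["ft_force"]@n
    off=np.clip(off+np.clip(f/5,-1.5,1.5)*.001 if abs(f)>3 else off,-.004,.004)
    ctrl.movel(E_-.026*L+(k+.02)*L+off*n,feed=.08);s=ctrl.get_state();print(k,off,s["gripper_width"],s["ft_force"]@n,s["ft_force"]@L,s["ft_force"]@yS)
p=s["position"]
ctrl.movel(p+np.array([0,-.02,.06]),feed=.15)
s=ctrl.get_state();print(s["time_s"],s["gripper_width"],s["ft_force"],s["position"])
for yw in (-.52,-.1,.3,0.7,-.9): print(yw,np.round(solve_ik([.558,-.279,.33],down(yw)),2))
print(s["joint_pos"].round(2))
```

```text
0.0 0.0015 0.011387531248537893 1.6177831196579904 1.1849152131414942 0.3878052675185738
0.025 0.0015 0.01124863557010055 1.9848665673267913 1.0810546297944266 -0.11454818423900764
0.05 0.0015 0.011286489799910777 0.9181243217135255 1.3669301634497897 0.9894262626330766
0.075 0.0015 0.011760612174705245 -0.03126189073712782 2.3201539576430203 -0.03274509034323814
0.1 0.0015 0.011745689304741971 -0.9704076944381077 -0.5250157826701992 -0.7866137223919436
22.1917 0.011628063674163299 [-0.99228495 -0.18715015 -1.1072686 ] [ 0.56162048 -0.08962251  0.28457257]
-0.52 [-0.52  0.42  1.08 -0.    1.64 -0.  ]
-0.1 [-0.52  0.42  1.08 -0.    1.64 -0.42]
0.3 [-0.52  0.42  1.08 -0.    1.64 -0.82]
0.7 [-0.52  0.42  1.08 -0.    1.64 -1.22]
-0.9 [-0.52  0.42  1.08 -0.    1.64  0.38]
[-0.46  0.55  1.15  0.55  1.92  0.92]
```

Run:
```python
from h import *
ctrl.move_pose([.557,-.279,.31],down(-1.2));ctrl.sleep(.5)
s=ctrl.get_state();print(s["time_s"],s["gripper_width"],s["position"])
S,T=optics.snapshot("scene"),optics.snapshot("top")
cv2.imwrite("pics/scene4.png",S);cv2.imwrite("pics/top4.png",T)
for k in(0,.05,.1,.143):print(proj("scene",[.557,-.279,.31-k]),proj("top",[.557,-.279,.31-k]))
cv2.imwrite("pics/s4.png",np.hstack([cv2.resize(S[40:220,230:350],(400,600)),cv2.resize(T[130:250,270:350],(400,600))]))
```

```text
23.4417 0.01143437783325121 [ 0.55702916 -0.27891204  0.30988688]
[303.8392546  77.2260939] [346.99821175 166.91979093]
[302.08272845  96.66441807] [342.31241627 172.2006224 ]
[300.44518113 114.78608154] [338.11700333 176.92879902]
[299.12309329 129.41676152] [334.84498834 180.61631798]
```

View pics/s4.png

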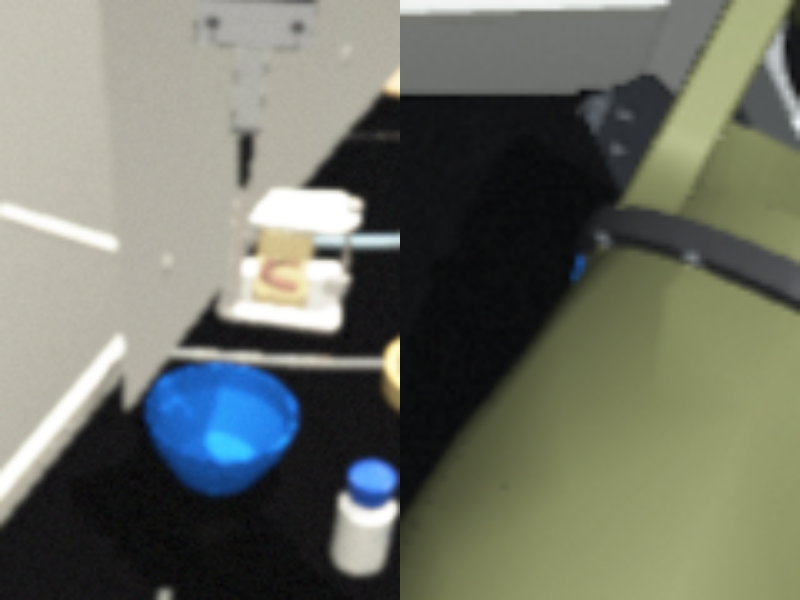

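The fingers end at crop (245,130). The handle hangs straight below them to about (243,185), which matches the projection of a vertical tool. The bowl at (222,430) and bottle at (365,515) are undisturbed. I'll lower the blade.

Run:
```python
from h import *
b=[.558,-.279]
ctrl.movel([*b,.23],feed=.12);ctrl.movel([*b,.177],feed=.06);ctrl.sleep(.4)
s=ctrl.get_state();print(s["time_s"],s["gripper_width"],s["position"],s["ft_force"])
S=optics.snapshot("scene");cv2.imwrite("pics/scene5.png",S)
print([proj("scene",[*b,z]).round(1) for z in(.177,.129,.034,.006)])
cv2.imwrite("pics/s5.png",cv2.resize(S[90:200,230:345],(627,600),interpolation=cv2.INTER_CUBIC))
```

```text
25.7917 0.011666209180182763 [ 0.55801302 -0.2790226   0.17707692] [ 0.28848728 -0.04130442 -0.3804019 ]
[array([299., 126.]), array([297.7, 141.6]), array([295.1, 169.7]), array([294.4, 177.4])]
```

View pics/s5.png

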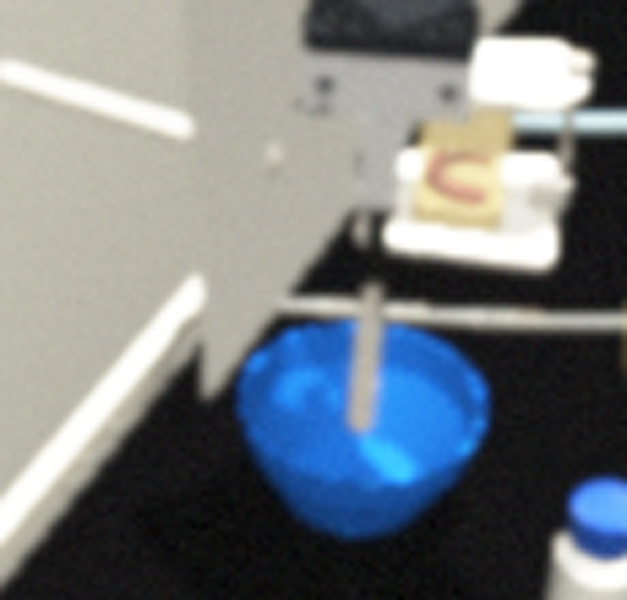

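The blade tip shows at crop (360,430), which is pixel (296,168.8). The prediction for a tip at z = 34 mm was (295.1,169.7). So it is upright, below the rim, near the middle of the bowl and touching nothing, with wrist force near zero.

```bash
python3 -c "
from rig import order;print(order.sign_off())"
```

```text
the job is handed in; nothing more can be done
None
```

I've handed the job in: the bottle stands upright on the table beside the bowl, and the gripper holds the spatula upright with its blade tip below the rim near the bowl's middle (about z = 34 mm), touching nothing, at about 26 s of the 61 s allowed.

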